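Dry-lay the parts of a recycled-plastic wall relief

ROBOT

A 6-joint arm with a two-finger parallel gripper is mounted at the origin on the work surface. World frame = base frame: x ahead of the robot, y to its left, z up, the work surface at z = 0. Lengths are in m, angles in rad, forces in N, time in s.
With the tool pointing down it reaches from about 0.275 to 0.85 m from the base axis. Payload 5.2 kg.
Tool frame: the origin (TCP) lies midway between the tips of the shut fingers; the grasp point (between the pads) lies 19 mm behind it; z points along the fingers, y is the line along which they close (so a half turn about z gives the same grasp; the last joint's range is limited). The gripper opens to 85 mm and grips with 20 to 120 N. Pads are 22 mm wide; open, the fingers measure 114 mm over their backs; the gripper's body (76 mm by 85 mm) begins 54 mm behind the grasp point. The pads swing forward as they close: fully open they stand 13 mm farther back than shut.
Start: joints at [1.001, 0.259, 1.535, -0, 1.348, -0.203], TCP at [0.197, 0.513, 0.231] pointing down, gripper open.
Joint ranges: [-3.14, 3.14], [-0.91, 2.08], [0.19, 2.58], [-1.22, 4.36], [0.22, 2.71], [-3.12, 3.12]. Speed limits (rad/s): [2.57, 2.57, 3.14, 3.14, 3.14, 3.14].

INTERFACE

Orientations are given as a rotation vector (axis times angle).
In Python, from bench import ctrl gives the robot as it stands.
- The arm moves only by the shell command python3 -m jog 'ROWS' [FORCE]. ROWS is JSON, a list of rows, each a list of 3 entries, a list of its own where there are three numbers: the shift along the world's x, y, z in m, then the turn, a rotation vector about the world's x, y, z in degrees, then the closure, from 0 (fully open) to 1 (shut). A call has 1 to 8 rows; each row is the pose to reach, as a shift and turn from the pose commanded when the call began; what a row does not reach only later rows make up. A row lasts 1/8 s, in which the tool goes at most 62.5 mm and 10.7 degrees, less where a joint would pass 70% of its speed; a pose out of reach is approached as far as the arm can. A call with a gripper value outside its range is refused whole. The fingers move at their own pace and stop on an object; FORCE is the grip in N (left out, the last holds). Time passes only in rows, so rows that repeat a pose let the fingers close. It gives the time, the measured TCP pose, the force, the opening and the grip force at its end, in the units of the state.
- ctrl.sense(): the state, without advancing time (a new reading comes with each control period).
- ctrl.read_camera(name): name is "side" or "top"; returns a dict with "color" (400x640x3 uint8, red, green, blue), "fx", "fy", "cx", "cy" (pixels), "xyz" and "attitude" of the camera in the world. Camera axes: x right, y up, looking along -z (the intrinsics and any distortion apply to the point x, -y, -z); pixel columns grow to the right and rows downward; lengths in m; the calibration is good to about 2 mm. A picture is of the moment at which its call begins. There is no depth.
- ctrl.finish_job(): hands the job in; it is judged then, once.
The state is a dict: "time": time; "qpos": joint angles; "qvel": joint speeds; "joint_efforts": joint torques, N m; "position": TCP position; "tcp_rot": TCP orientation; "force": force on the tool from outside, world axes, zero at the start; "torque": the same for the moment, N m; "width": opening from 0.0 (shut) to 1.0 (fully open); "gripper_force": force on a finger pad.
Only numpy, scipy, OpenCV 4.12 (cv2) and the standard library are available. Lean on these libraries where they do the work, as an engineer would, in place of code of your own. Each camera call takes 0.05 s, during which the arm holds its last target. There are 200 camera calls.

TASK

Lay out the relief on the round black board, with each part standing flat and upright as it does now: the pipe ring midway between the glued rosette and the shell, the jar lid midway between the shell and the tube cluster, the bottle top midway between the tube cluster and the rosette, and the screw cap on top of the jar lid, in its middle. Leave the paint jar and the lump of coral where they stand.

Things in the scene. Friction and masses are not known exactly. Their poses are not given: they have to be found in the camera images.
- board: The relief board: a flat round black disc lying on the white table, 320 mm across, 12 mm thick, fixed, no rim. Origin: centre of its underside, on the table top; its yaw means nothing visible.
- rosette: Glued rosette: a low metal flower of eight round petals, 58 mm across and 8 mm high, with a darker hub 18 mm high. Fixed on the board, one of three glued pieces that stand at the corners of a triangle of 190 mm sides centred on the board; which corner holds which piece changes. Origin: its centre, on the board's top face (12 mm above the table); its yaw means nothing.
- shell: Glued shell: a pale ribbed fan like a scallop, about 56 by 62 mm, 12 mm high. Fixed on the board, one of three glued pieces that stand at the corners of a triangle of 190 mm sides centred on the board; which corner holds which piece changes. Origin: its centre, on the board's top face (12 mm above the table); its yaw means nothing.
- tubes: Glued tube cluster: three short open upright metal-grey tubes (each 24 mm across, 20 to 28 mm high) set touching in a triangle, about 52 mm across. Fixed on the board, one of three glued pieces that stand at the corners of a triangle of 190 mm sides centred on the board; which corner holds which piece changes. Origin: its centre, on the board's top face (12 mm above the table); its yaw means nothing.
- ring: Pipe ring: a slice of grey plastic pipe standing on its cut edge, open through the middle; 52 mm outside, 42 mm inside, 30 mm high, about 30 g. Stands loose on the table beside the board in one of six places (three to the robot's left, three to its right, at least 80 mm apart). Origin: centre of its underside; z up.
- lid: Jar lid: a plain low metal disc with a flat closed top, 52 mm across (a 54 mm bead at its foot is only looks), 16 mm high, about 50 g. Stands loose on the table beside the board in one of six places (three to the robot's left, three to its right, at least 80 mm apart). Origin: centre of its underside; z up.
- necktop: Bottle top: the cut-off shoulder and neck of a white plastic bottle, wide end down; the foot is 52 mm across and 5 mm high, slopes in until 20 mm up, then a straight neck 28 mm across up to 46 mm; grip it by the neck; about 40 g. Stands loose on the table beside the board in one of six places (three to the robot's left, three to its right, at least 80 mm apart). Origin: centre of its underside; z up.
- cap: Screw cap: a white ribbed plastic bottle cap, 30 mm across, 18 mm high, flat on top, about 20 g. Stands loose on the table beside the board in one of six places (three to the robot's left, three to its right, at least 80 mm apart). Origin: centre of its underside; z up.
- paintjar: Bystander: a jar of paint with a black lid and paper label, 50 mm across, 60 mm high. Stands loose on the table beside the board in one of six places (three to the robot's left, three to its right, at least 80 mm apart). To be left alone. Origin: centre of its underside; z up.
- coral: Bystander: a pale knobbly lump of coral, about 50 mm across, 43 mm high. Stands loose on the table beside the board in one of six places (three to the robot's left, three to its right, at least 80 mm apart). To be left alone. Origin: centre of its underside; z up.
There are look-alikes about, which are no part of the job. Leave any pink or purple look-alike of the lid alone.

How it is judged:
By the outcome, as a careful person would: the job done as asked, in the order asked, and still so for the second after the job is handed in, with the robot touching nothing.
It also fails if it takes over 106 s, if anything falls off the work surface, if the arm or the gripper's body presses on something with over 40 N, if the wrist force passes 120 N, or if a joint passes its speed limit or range.

## Working session

There is one attempt and no reset: what is moved stays moved. The work goes in short steps, Python scripts to look and compute and a shell command to move; the robot and the scene stay as the last step left them, time stands still between calls to the robot, and variables do not carry over. Pictures are saved under pics/ and viewed, at most 14 in all, crops included, and the job is handed in when it is done.

```bash
ls; mkdir -p pics; cat > h.py <<'E'
import numpy as np, cv2
from bench import ctrl
from scipy.spatial.transform import Rotation as R
def cam(n):
    c=ctrl.read_camera(n); return c
def rot(c):
    a=np.array(c["attitude"],float)
    return a if a.shape==(3,3) else R.from_rotvec(a).as_matrix()
def ray(c,u,v,z):
    d=rot(c)@np.array([(u-c["cx"])/c["fx"],-(v-c["cy"])/c["fy"],-1.])
    o=np.array(c["xyz"]); return (o+d*(z-o[2])/d[2])[:2]
def proj(c,p):
    q=rot(c).T@(np.array(p)-np.array(c["xyz"]))
    return c["cx"]+c["fx"]*q[0]/-q[2], c["cy"]-c["fy"]*q[1]/-q[2]
def save(c,n,crop=None,s=1):
    im=c["color"][:,:,::-1]
    if crop: u0,v0,u1,v1=crop; im=im[v0:v1,u0:u1]
    cv2.imwrite("pics/"+n,cv2.resize(im,None,fx=s,fy=s,interpolation=cv2.INTER_CUBIC))
E
python3 - <<'E'
from h import *
for n in("top","side"):
    c=cam(n); save(c,n+"0.png",s=1.25)
    print({k:v for k,v in c.items() if k!="color"})
print(ctrl.sense())
E
```

```text
pics
{'fx': 434.4587716744973, 'fy': 434.4587716744973, 'cx': 320.8501634414247, 'cy': 198.5730417389016, 'xyz': array([ 0.39250846, -0.08052962,  1.36693113]), 'attitude': array([ 0.07243461, -0.07639086, -1.58931029])}
{'fx': 460.78571962068094, 'fy': 460.78571962068094, 'cx': 322.19928620347366, 'cy': 194.12316033865002, 'xyz': array([ 0.0654894 , -0.77931909,  0.70446237]), 'attitude': array([ 0.88471196, -0.2441908 , -0.54448496])}
{'time': 0.1, 'qpos': array([ 1.00116975e+00,  2.59266288e-01,  1.53598132e+00,  1.67551990e-05,
        1.34800197e+00, -2.02800038e-01]), 'qvel': array([-0.00088487, -0.00098222, -0.00395156, -0.0001735 , -0.00076644,
       -0.00022719]), 'joint_efforts': array([ 3.12093136e-03, -4.46973896e+01, -2.91247433e+01, -5.32459239e-05,
        6.15276309e-03, -4.04854381e-05]), 'position': array([0.19697039, 0.51300944, 0.23055681]), 'tcp_rot': array([-5.72873532e-01, -3.08826785e+00,  2.40082465e-03]), 'force': array([0.08995195, 0.1296311 , 0.03222801]), 'torque': array([-0.01531009, -0.06463634,  0.02467985]), 'gripper_force': 0.0, 'width': 1.0018825349797835}
```

View pics/top0.png

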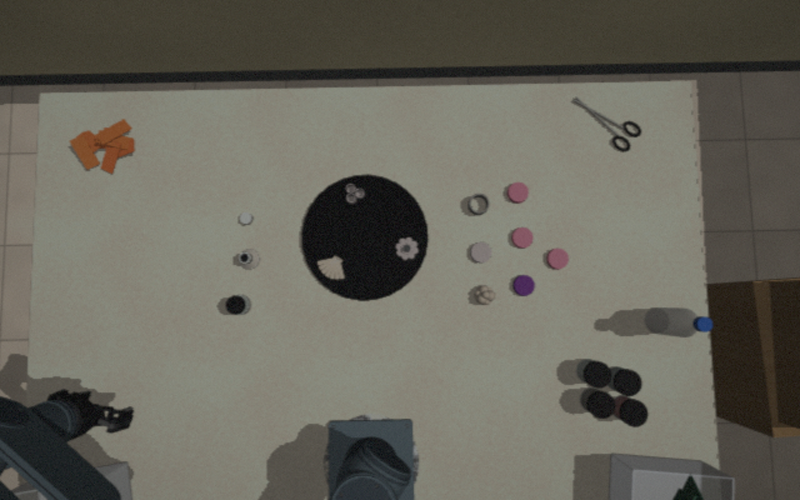

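View pics/side0.png

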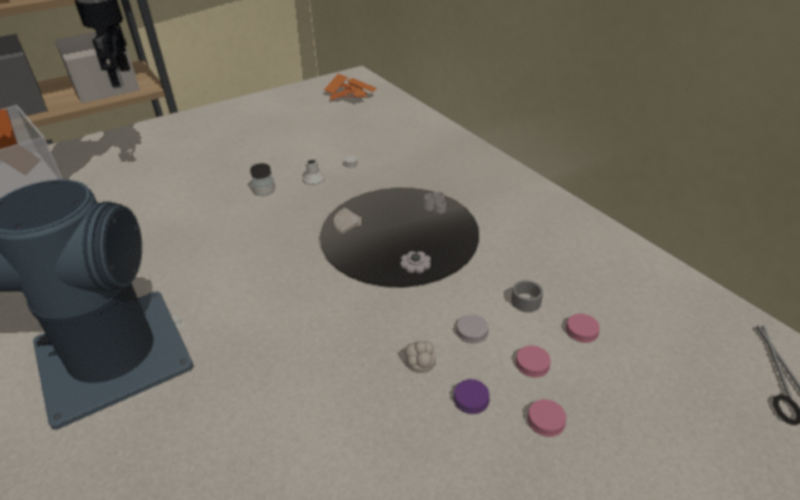

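```bash
python3 - <<'E'
from h import *
c=cam("top"); cv2.imwrite("pics/top_raw.png",c["color"][:,:,::-1]); 
im=c["color"][:,:,::-1]
a=im[135:260,175:285]; b=im[135:260,365:475]; m=im[135:260,235:345]
w=np.hstack([im[130:255,175:225],im[130:255,235:350],im[130:255,365:465]])
w=cv2.resize(w,None,fx=3,fy=3,interpolation=cv2.INTER_CUBIC)
w=cv2.convertScaleAbs(w,alpha=1.5)
s=cam("side"); cv2.imwrite("pics/side_raw.png",s["color"][:,:,::-1])
cv2.imwrite("pics/topz.png",w)
z=s["color"][120:345,195:485,::-1]
cv2.imwrite("pics/sidez.png",cv2.convertScaleAbs(cv2.resize(z,None,fx=2.6,fy=2.6,interpolation=cv2.INTER_CUBIC),alpha=1.4))
# board fit
g=cv2.cvtColor(im,cv2.COLOR_BGR2GRAY); k=(g<45).astype(np.uint8); 
cs,_=cv2.findContours(k,cv2.RETR_EXTERNAL,cv2.CHAIN_APPROX_NONE)
for q in cs:
    if cv2.contourArea(q)>5000 and q[:,0,1].mean()<260 and q[:,0,1].mean()>120:
        P=np.array([ray(c,u,v,.012) for u,v in q[:,0]]); A=np.c_[2*P,np.ones(len(P))]
        x=np.linalg.lstsq(A,(P**2).sum(1),rcond=None)[0]; print("board",x[:2],np.sqrt(x[2]+x[0]**2+x[1]**2))
for n,u,v,zz in [("ring",478,205,.03),("lid",480,253,.016),("cap",245,218,.018),("neck",248,259,.0),("jar",235,305,.06),("coral",485,295,.02),("ros",406,248,.02),("shell",332,267,.02),("tubes",355,193,.036)]: print(n,ray(c,u/1.25,v/1.25,zz))
E
```

```text
board [0.55231337 0.00700813] 0.15537510672369953
ring [ 0.6235594  -0.27900846]
lid [ 0.50461812 -0.28204742]
cap [0.604116  0.3044831]
neck [0.50232145 0.3013041 ]
jar [0.38774039 0.31488681]
coral [ 0.39989935 -0.29030913]
ros [ 0.52042437 -0.09749671]
shell [0.4766754  0.08717168]
tubes [0.65868875 0.02658726]
```

View pics/topz.png

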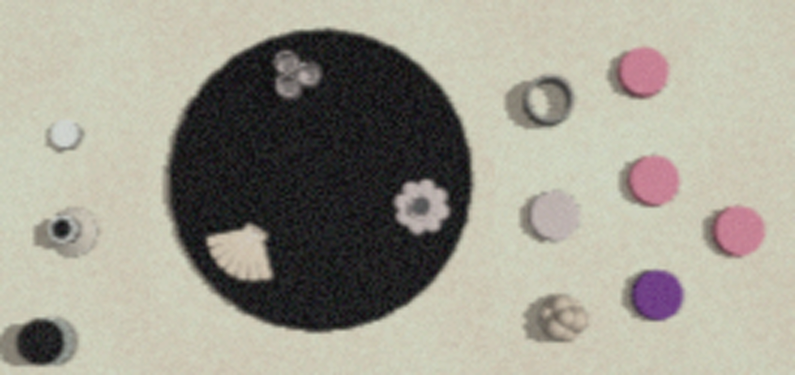

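View pics/sidez.png

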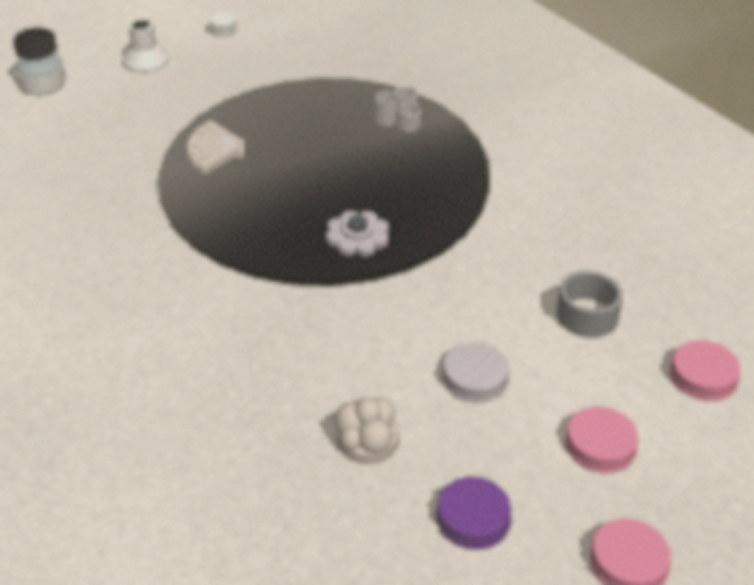

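The lid candidates are five discs, in raw top pixels. Grey metal is at (384,202). Pink are at (414,154), (418,190) and (446,206), and purple is at (419,228). The grey one fits, since it is plain metal and stands in the row of six places; the enlarged crop confirms it. The shell is at (265,214), the rosette at (325,198), the tubes at (284,155), the ring at (382,164), the cap at (196,174), and the bottle top at (198,207).

```bash
cat >> h.py <<'E'
def blob(c,p,z,w=16,th=0.05):
    "centroid of pixels differing in blue/red ratio from the table, near point p"
    u,v=proj(c,p); u,v=int(u),int(v); f=cv2.GaussianBlur(c["color"].astype(np.float32),(0,0),.8)
    r=f[...,2]/(f[...,0]+1); q=r[v-w:v+w+1,u-w:u+w+1]; b=np.median(np.r_[q[0],q[-1],q[:,0],q[:,-1]])
    k=((q-b)>th).astype(np.uint8); n,l,s,ce=cv2.connectedComponentsWithStats(k)
    if n<2: return None
    i=1+np.argmax(s[1:,4]); x,y,ww,hh,a=s[i]
    box=(u-w+x+(ww-1)/2, v-w+y+(hh-1)/2)
    ctr=(ce[i][0]+u-w,ce[i][1]+v-w)
    return a,(ww,hh),ray(c,*ctr,z).round(4),ray(c,*box,z).round(4)
E
python3 - <<'E'
from h import *
T=cam("top");S=cam("side")
for n,x,y,z in [("ring",.6236,-.279,.015),("lid",.5046,-.282,.016),("cap",.604,.3045,.018),("neck",.502,.301,.01)]:
    for c,zz in((T,z),(S,z*.55)):
        for th in(.05,.08): print(n,th,blob(c,(x,y,zz),zz,14,th))
E
```

```text
ring 0.05 None
ring 0.08 None
ring 0.05 None
ring 0.08 None
lid 0.05 None
lid 0.08 None
lid 0.05 None
lid 0.08 None
cap 0.05 (np.int32(64), (np.int32(9), np.int32(9)), array([0.6052, 0.3038]), array([0.6054, 0.3045]))
cap 0.08 (np.int32(36), (np.int32(6), np.int32(7)), array([0.6053, 0.3028]), array([0.6054, 0.3029]))
cap 0.05 None
cap 0.08 None
neck 0.05 (np.int32(59), (np.int32(8), np.int32(9)), array([0.5055, 0.3074]), array([0.5055, 0.3076]))
neck 0.08 (np.int32(8), (np.int32(4), np.int32(3)), array([0.513 , 0.3088]), array([0.5117, 0.3077]))
neck 0.05 (np.int32(25), (np.int32(5), np.int32(6)), array([0.5039, 0.2907]), array([0.5045, 0.2907]))
neck 0.08 None
```

```bash
python3 - <<'E'
from h import *
T=cam("top");S=cam("side")
f=lambda x,y,o:(o+(x+.5)/3-.5,130+(y+.5)/3-.5)
g=lambda x,y:(195+x/2.6-.3,120+y/2.6-.3)
for n,p,z in [("ring",f(548,101,365-165),.03),("lid",f(553,215,200),.016),("cap",f(65,134,175),.018),("neck",f(63,229,175),.046),("ros",f(421,207,235-50),.022),("shell",f(242,252,185),.02),("tubes",f(296,74,185),.036)]: print(n,ray(T,*p,z).round(4))
for n,p,z in [("ring",g(590,290),.03),("lid",g(476,364),.016),("cap",g(222,18),.018),("neck",g(142,25),.046),("board",g(324,180),.012)]: print("side",n,ray(S,*p,z).round(4))
E
```

```text
ring [ 0.6257 -0.2789]
lid [ 0.508  -0.2822]
cap [0.6043 0.3034]
neck [0.5025 0.2968]
ros [ 0.5194 -0.0981]
shell [0.4765 0.088 ]
tubes [0.6589 0.0287]
side ring [ 0.629  -0.2798]
side lid [ 0.5085 -0.2829]
side cap [0.6056 0.3046]
side neck [0.5043 0.2972]
side board [ 0.5412 -0.0111]
```

```bash
python3 -m jog '[[[0.429,-0.792,-0.03],[0,0,0],0],[[0.429,-0.792,-0.03],[0,0,0],0],[[0.429,-0.792,-0.03],[0,0,0],0],[[0.429,-0.792,-0.03],[0,0,0],0],[[0.429,-0.792,-0.03],[0,0,0],0],[[0.429,-0.792,-0.03],[0,0,0],0],[[0.429,-0.792,-0.03],[0,0,0],0],[[0.429,-0.792,-0.03],[0,0,0],0]]' 30
```

```text
time: 1.4
position: [0.436, 0.0721, 0.215]
tcp_rot: [0.573, 3.088, 0.001]
force: [0.3, -0.1, -0.5]
width: 0.995
gripper_force: 0.0
```

```bash
python3 -m jog '[[[0.19,-0.351,-0.065],[0,0,0],0],[[0.19,-0.351,-0.065],[0,0,0],0],[[0.19,-0.351,-0.065],[0,0,0],0],[[0.19,-0.351,-0.065],[0,0,0],0],[[0.19,-0.351,-0.065],[0,0,0],0],[[0.19,-0.351,-0.065],[0,0,0],0],[[0.19,-0.351,-0.065],[0,0,0],0],[[0.19,-0.351,-0.065],[0,0,0],0]]'
python3 - <<'E'
from h import *
T=cam("top");S=cam("side"); p=ctrl.sense()["position"];print(p,proj(T,p),proj(S,p))
a=T["color"][130:210,340:440,::-1]; s=S["color"][200:300,370:470,::-1]
r=lambda x:cv2.resize(x,(390,int(390*x.shape[0]/x.shape[1])),interpolation=cv2.INTER_CUBIC)
a,s=r(a),r(s); a=cv2.copyMakeBorder(a,0,s.shape[0]-a.shape[0],0,10,0)
cv2.imwrite("pics/g1.png",cv2.convertScaleAbs(np.hstack([a,s]),alpha=1.4))
E
```

```text
time: 2.4
position: [0.6253, -0.2792, 0.1481]
tcp_rot: [-0.577, -3.087, -0.0]
force: [0.6, 1.3, 0.2]
width: 0.997
gripper_force: 0.0
[ 0.62481491 -0.27652989  0.14919245] (np.float64(387.4942069384009), np.float64(156.30094411942827)) (np.float64(425.8011478051667), np.float64(186.74444499071376))
```

View pics/g1.png

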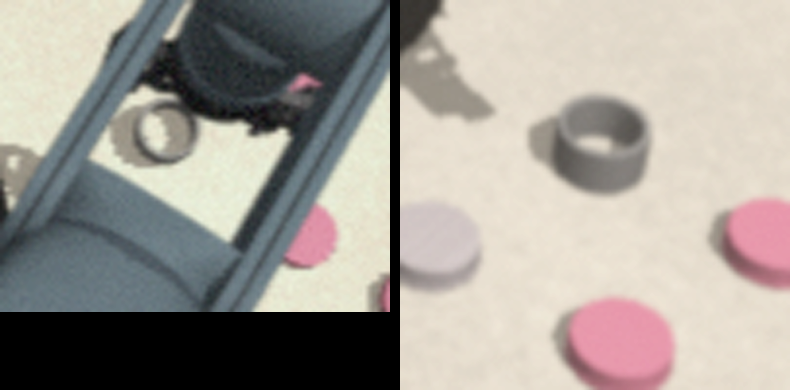

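The ring stands in the top view at raw (382,164), between the arm links, and in the side view at (422,232). Both agree with the earlier estimate, so I'm descending.

```bash
python3 -m jog '[[[0.001,0,-0.06],[0,0,0],0],[[0.001,0,-0.11],[0,0,0],0],[[0.001,0,-0.143],[0,0,0],0],[[0.001,0,-0.143],[0,0,0],0],[[0.001,0,-0.143],[0,0,0],0.5],[[0.001,0,-0.143],[0,0,0],0.5],[[0.001,0,-0.143],[0,0,0],0.5],[[0.001,0,-0.143],[0,0,0],0.5]]' 30
```

```text
time: 3.5
position: [0.6278, -0.2776, 0.0098]
tcp_rot: [0.572, 3.085, -0.002]
force: [-0.6, 1.6, 6.6]
width: 0.602
gripper_force: 31.0
```

```bash
python3 -m jog '[[[0,0,0],[0,0,0],0.5]]'; python3 -m jog '[[[0,0,0.05],[0,0,0],0.5],[[0,0,0.09],[0,0,0],0.5],[[0,0,0.09],[0,0,0],0.5]]'
```

```text
time: 3.62
position: [0.6278, -0.2776, 0.0099]
tcp_rot: [0.572, 3.085, -0.002]
force: [-0.8, 1.2, 5.8]
width: 0.602
gripper_force: 31.0
time: 4.0
position: [0.6292, -0.2788, 0.103]
tcp_rot: [0.571, 3.079, -0.007]
force: [-0.0, 0.3, -0.1]
width: 0.6
gripper_force: 31.7
```

```bash
python3 -m jog '[[[-0.13,0.273,0],[0,0,0],0.5],[[-0.13,0.273,0],[0,0,0],0.5],[[-0.13,0.273,0],[0,0,0],0.5],[[-0.13,0.273,0],[0,0,0],0.5],[[-0.13,0.273,0],[0,0,0],0.5],[[-0.13,0.273,-0.03],[0,0,0],0.5],[[-0.13,0.273,-0.05],[0,0,0],0.5],[[-0.13,0.273,-0.05],[0,0,0],0.5]]'; python3 -m jog '[[[0,0,0],[0,0,0],0.5],[[0,0,0],[0,0,0],0.5]]'
```

```text
time: 5.0
position: [0.4947, -0.0035, 0.0456]
tcp_rot: [-0.572, -3.086, -0.0]
force: [0.4, 0.2, -0.2]
width: 0.596
gripper_force: 31.7
time: 5.25
position: [0.497, -0.0043, 0.0476]
tcp_rot: [0.573, 3.087, -0.0]
force: [-0.3, 0.6, -0.0]
width: 0.598
gripper_force: 31.7
```

```bash
python3 -m jog '[[[0.001,-0.001,-0.015],[0,0,0],0.5],[[0.001,-0.001,-0.022],[0,0,0],0.5],[[0.001,-0.001,-0.022],[0,0,0],0.5],[[0.001,-0.001,-0.022],[0,0,0],0.5]]'; python3 -m jog '[[[0,0,-0.002],[0,0,0],0.5],[[0,0,-0.002],[0,0,0],0.5]]'
```

```text
time: 5.75
position: [0.4972, -0.005, 0.0245]
tcp_rot: [-0.573, -3.089, -0.0]
force: [0.3, -0.2, -1.1]
width: 0.599
gripper_force: 31.7
time: 6.0
position: [0.4972, -0.0049, 0.0227]
tcp_rot: [0.573, 3.089, 0.0]
force: [-0.3, -0.2, -0.6]
width: 0.606
gripper_force: 31.7
```

```bash
python3 -m jog '[[[0,0,-0.002],[0,0,0],0.5],[[0,0,-0.002],[0,0,0],0.5]]';  python3 -m jog '[[[0,0,0],[0,0,0],0.3],[[0,0,0],[0,0,0],0.3],[[0,0,0.03],[0,0,0],0.2],[[0,0,0.09],[0,0,0],0]]'
```

```text
time: 6.25
position: [0.4975, -0.005, 0.0218]
tcp_rot: [0.572, 3.088, -0.0]
force: [-2.9, 1.1, 10.7]
width: 0.603
gripper_force: 32.5
time: 6.75
position: [0.4951, -0.0046, 0.1093]
tcp_rot: [-0.572, -3.082, -0.001]
force: [0.9, -1.7, 0.9]
width: 0.982
gripper_force: 0.0
```

```bash
python3 -m jog '[[[0.011,-0.277,0],[0,0,0],0],[[0.011,-0.277,0],[0,0,0],0],[[0.011,-0.277,0],[0,0,0],0],[[0.011,-0.277,0],[0,0,0],0],[[0.011,-0.277,0],[0,0,0],0],[[0.011,-0.277,-0.05],[0,0,0],0],[[0.011,-0.277,-0.05],[0,0,0],0],[[0.011,-0.277,-0.05],[0,0,0],0]]'
python3 - <<'E'
from h import *
T=cam("top");S=cam("side"); p=ctrl.sense()["position"];print(p)
a=T["color"][130:230,240:340,::-1]; s=S["color"][200:300,300:400,::-1]
r=lambda x:cv2.resize(x,(390,390),interpolation=cv2.INTER_CUBIC)
cv2.imwrite("pics/g2.png",cv2.convertScaleAbs(np.hstack([r(a),r(s)]),alpha=1.4))
E
```

```text
time: 7.75
position: [0.5086, -0.2813, 0.0614]
tcp_rot: [-0.571, -3.089, -0.0]
force: [0.1, 0.3, -0.9]
width: 0.997
gripper_force: 0.0
[ 0.50940443 -0.28193247  0.06248639]
```

View pics/g2.png

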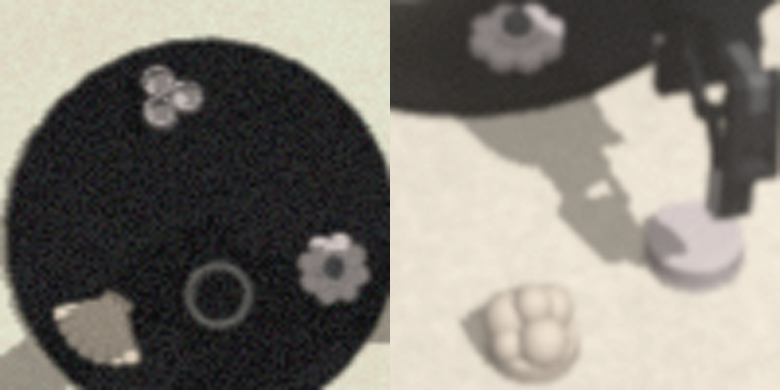

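The ring sits upright on the board at crop (218,294), midway between the rosette (334,268) and the shell (98,328). The gripper is over the grey lid, which the side crop shows at (694,240).

```bash
python3 -m jog '[[[0,0,-0.03],[0,0,0],0],[[0,0,-0.05],[0,0,0],0],[[0,0,-0.05],[0,0,0],0],[[0,0,-0.05],[0,0,0],0.5],[[0,0,-0.05],[0,0,0],0.5],[[0,0,-0.05],[0,0,0],0.5],[[0,0,-0.05],[0,0,0],0.5]]' 30;python3 -m jog '[[[0,0,0.05],[0,0,0],0.5],[[0,0,0.09],[0,0,0],0.5],[[0,0,0.09],[0,0,0],0.5]]'
```

```text
time: 8.72
position: [0.5094, -0.2829, 0.0141]
tcp_rot: [0.572, 3.086, -0.003]
force: [-3.1, 1.1, 17.0]
width: 0.499
gripper_force: 8.5
time: 9.1
position: [0.5107, -0.2839, 0.1054]
tcp_rot: [0.571, 3.081, -0.007]
force: [-0.2, 0.3, -1.4]
width: 0.503
gripper_force: 0.0
```

The fingers closed over the top of the lid because they were too high. I'll raise them, open, and check the lid.

```bash
python3 -m jog '[[[0,0,0],[0,0,0],0],[[0,0,0],[0,0,0],0],[[0,0,0],[0,0,0],0]]'
python3 - <<'E'
from h import *
T=cam("top");S=cam("side"); p=ctrl.sense()["position"];print(p)
s=S["color"][220:300,320:420,::-1]; t=T["color"][160:240,340:440,::-1]
r=lambda x:cv2.resize(x,(400,320),interpolation=cv2.INTER_CUBIC)
cv2.imwrite("pics/g3.png",cv2.convertScaleAbs(np.hstack([r(t),r(s)]),alpha=1.4))
x0=proj(S,(.5085,-.2829,.016));print(x0, (np.array(x0)-[320,220])*4+2)
E
```

```text
time: 9.48
position: [0.5077, -0.2815, 0.0995]
tcp_rot: [-0.573, -3.087, -0.002]
force: [0.9, 0.4, 0.3]
width: 0.999
gripper_force: 0.0
[ 0.50789151 -0.28172058  0.09983595]
(np.float64(377.75492603732727), np.float64(259.7069459374051)) [233.01970415 160.82778375]
```

View pics/g3.png

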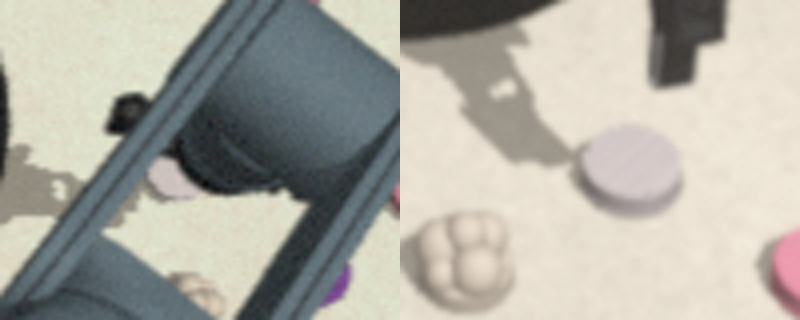

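The lid top is still at side crop (632,163), as predicted, so it has not moved. I'm going lower.

```bash
python3 -m jog '[[[0,0,-0.06],[0,0,0],0],[[0,0,-0.1],[0,0,0],0],[[0,0,-0.101],[0,0,0],0],[[0,0,-0.101],[0,0,0],0.5],[[0,0,-0.101],[0,0,0],0.5],[[0,0,-0.101],[0,0,0],0.5],[[0,0,-0.101],[0,0,0],0.5]]' 30
```

```text
time: 10.45
position: [0.5096, -0.2831, 0.002]
tcp_rot: [0.572, 3.085, -0.003]
force: [0.1, -0.5, 7.8]
width: 0.594
gripper_force: 31.2
```

```bash
python3 -m jog '[[[0,0,0.05],[0,0,0],0.5],[[0,0,0.09],[0,0,0],0.5],[[0,0,0.09],[0,0,0],0.5]]'; python3 -m jog '[[[0.059,0.342,0],[0,0,0],0.5],[[0.059,0.342,0],[0,0,0],0.5],[[0.059,0.342,0],[0,0,0],0.5],[[0.059,0.342,0],[0,0,0],0.5],[[0.059,0.342,0],[0,0,0],0.5],[[0.059,0.342,0],[0,0,0],0.5],[[0.059,0.342,-0.05],[0,0,0],0.5],[[0.059,0.342,-0.05],[0,0,0],0.5]]'; python3 -m jog '[[[0,0,0],[0,0,0],0.5],[[0,0,0],[0,0,0],0.5]]'
```

```text
time: 10.82
position: [0.5107, -0.2839, 0.0944]
tcp_rot: [0.571, 3.081, -0.007]
force: [-0.6, -0.1, 0.1]
width: 0.593
gripper_force: 31.7
time: 11.82
position: [0.5632, 0.0609, 0.036]
tcp_rot: [-0.569, -3.08, 0.002]
force: [-0.8, 0.1, -0.0]
width: 0.592
gripper_force: 31.8
time: 12.08
position: [0.5685, 0.0593, 0.0413]
tcp_rot: [0.574, 3.086, 0.0]
force: [0.1, -0.3, 0.6]
width: 0.592
gripper_force: 31.8
```

Next I lower until contact, expected at a TCP height of about 0.014.

```bash
python3 -m jog '[[[-0.001,-0.001,-0.015],[0,0,0],0.5],[[-0.001,-0.001,-0.024],[0,0,0],0.5],[[-0.001,-0.001,-0.026],[0,0,0],0.5],[[-0.001,-0.001,-0.026],[0,0,0],0.5]]'; python3 -m jog '[[[0,0,-0.002],[0,0,0],0.5],[[0,0,-0.002],[0,0,0],0.5]]'
```

```text
time: 12.58
position: [0.5657, 0.0587, 0.014]
tcp_rot: [-0.573, -3.088, 0.001]
force: [-2.7, -0.9, 7.7]
width: 0.595
gripper_force: 32.6
time: 12.82
position: [0.5657, 0.0587, 0.0139]
tcp_rot: [-0.573, -3.089, 0.001]
force: [-9.1, -2.3, 23.7]
width: 0.59
gripper_force: 33.9
```

```bash
python3 -m jog '[[[0.002,0,0.006],[0,0,0],0.5],[[0.002,0,0.006],[0,0,0],0.5],[[0.002,0,0.002],[0,0,0],0.5],[[0.002,0,0.001],[0,0,0],0.5],[[0.002,0,0.001],[0,0,0],0.5]]'; python3 -m jog '[[[0,0,0],[0,0,0],0.3],[[0,0,0],[0,0,0],0.3],[[0,0,0.03],[0,0,0],0.2],[[0,0,0.09],[0,0,0],0],[[0,0,0.14],[0,0,0],0],[[0,0,0.14],[0,0,0],0]]'
```

```text
time: 13.45
position: [0.5684, 0.059, 0.0139]
tcp_rot: [0.572, 3.088, -0.0]
force: [-4.8, 0.3, 15.1]
width: 0.591
gripper_force: 33.4
time: 14.2
position: [0.5712, 0.0588, 0.1568]
tcp_rot: [0.571, 3.08, 0.001]
force: [0.3, 0.1, -0.9]
width: 0.997
gripper_force: 0.0
```

```bash
python3 -m jog '[[[-0.065,0.238,0],[0,0,0],0],[[-0.065,0.238,0],[0,0,0],0],[[-0.065,0.238,0],[0,0,0],0],[[-0.065,0.238,0],[0,0,0],0],[[-0.065,0.238,-0.06],[0,0,0],0],[[-0.065,0.238,-0.06],[0,0,0],0],[[-0.065,0.238,-0.06],[0,0,0],0]]'
python3 - <<'E'
from h import *
T=cam("top");S=cam("side"); p=ctrl.sense()["position"];print(p)
s=S["color"][95:175,225:325,::-1]; t=T["color"][130:230,240:340,::-1]
r=lambda x:cv2.resize(x,(390,int(3.9*x.shape[0])),interpolation=cv2.INTER_CUBIC)
t,s=r(t),r(s); s=cv2.copyMakeBorder(s,0,78,0,0,0)
cv2.imwrite("pics/g4.png",cv2.convertScaleAbs(np.hstack([t,s]),alpha=1.4))
E
```

```text
time: 15.08
position: [0.5035, 0.2965, 0.0928]
tcp_rot: [-0.574, -3.088, 0.001]
force: [-0.9, -0.5, 1.2]
width: 1.002
gripper_force: 0.0
[0.50484974 0.29663873 0.09437382]
```

View pics/g4.png

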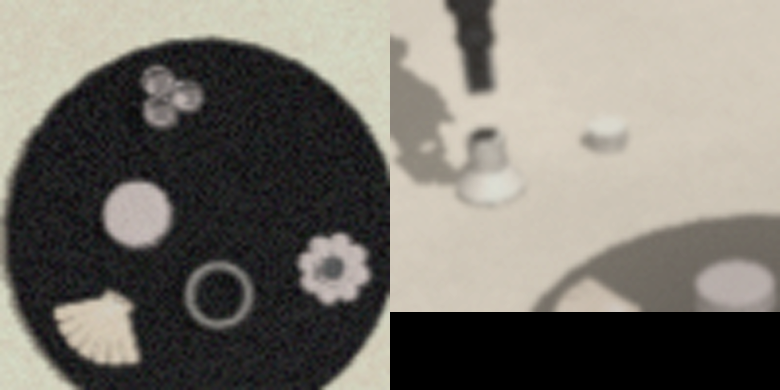

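The lid is at crop (137,214), and the midpoint of shell and tubes is (135,213), so it is placed well. The gripper is straight above the bottle neck, at side crop (484,135).

```bash
python3 -m jog '[[[0,0,-0.04],[0,0,0],0],[[0,0,-0.07],[0,0,0],0],[[0,0,-0.07],[0,0,0],0],[[0,0,-0.07],[0,0,0],0.8],[[0,0,-0.07],[0,0,0],0.8],[[0,0,-0.07],[0,0,0],0.8],[[0,0,-0.07],[0,0,0],0.8],[[0,0,-0.07],[0,0,0],0.8]]' 30
```

```text
time: 16.18
position: [0.504, 0.2973, 0.0239]
tcp_rot: [0.572, 3.087, 0.001]
force: [-0.0, -0.5, 7.2]
width: 0.31
gripper_force: 29.4
```

```bash
python3 -m jog '[[[0,0,0.05],[0,0,0],0.8],[[0,0,0.1],[0,0,0],0.8],[[0,0,0.1],[0,0,0],0.8]]'; python3 -m jog '[[[0.085,-0.331,0],[0,0,0],0.8],[[0.085,-0.331,0],[0,0,0],0.8],[[0.085,-0.331,0],[0,0,0],0.8],[[0.085,-0.331,0],[0,0,0],0.8],[[0.085,-0.331,0],[0,0,0],0.8],[[0.085,-0.331,0],[0,0,0],0.8],[[0.085,-0.331,-0.06],[0,0,0],0.8],[[0.085,-0.331,-0.06],[0,0,0],0.8]]'; python3 -m jog '[[[0,0,0],[0,0,0],0.8],[[0,0,0],[0,0,0],0.8]]'
```

```text
time: 16.55
position: [0.5061, 0.2982, 0.1274]
tcp_rot: [0.571, 3.081, 0.007]
force: [0.2, -0.1, -0.9]
width: 0.307
gripper_force: 29.7
time: 17.55
position: [0.5834, -0.0333, 0.0576]
tcp_rot: [-0.572, -3.076, -0.001]
force: [-0.6, 0.6, 0.2]
width: 0.307
gripper_force: 29.8
time: 17.8
position: [0.5896, -0.0337, 0.0647]
tcp_rot: [0.571, 3.086, -0.0]
force: [-0.0, 0.5, -0.0]
width: 0.311
gripper_force: 29.8
```

```bash
python3 -m jog '[[[0,-0.001,-0.015],[0,0,0],0.8],[[0,-0.001,-0.023],[0,0,0],0.8],[[0,-0.001,-0.025],[0,0,0],0.8],[[0,-0.001,-0.025],[0,0,0],0.8]]'; python3 -m jog '[[[0,0,-0.002],[0,0,0],0.8],[[0,0,-0.002],[0,0,0],0.8]]'
```

```text
time: 18.3
position: [0.5881, -0.0349, 0.0374]
tcp_rot: [-0.573, -3.088, -0.0]
force: [-0.1, -0.1, -0.6]
width: 0.307
gripper_force: 29.8
time: 18.55
position: [0.5886, -0.0351, 0.036]
tcp_rot: [0.573, 3.088, -0.0]
force: [-0.0, 0.5, 1.0]
width: 0.309
gripper_force: 29.9
```

```bash
python3 -m jog '[[[0,0,-0.001],[0,0,0],0.8],[[0,0,-0.001],[0,0,0],0.4],[[0,0,-0.001],[0,0,0],0.4],[[0,0,0.05],[0,0,0],0.3],[[0,0,0.1],[0,0,0],0],[[0,0,0.1],[0,0,0],0]]'; python3 -m jog '[[[0.016,0.338,0],[0,0,0],0],[[0.016,0.338,0],[0,0,0],0],[[0.016,0.338,0],[0,0,0],0],[[0.016,0.338,0],[0,0,0],0],[[0.016,0.338,0],[0,0,0],0],[[0.016,0.338,0],[0,0,0],0],[[0.016,0.338,-0.06],[0,0,0],0],[[0.016,0.338,-0.06],[0,0,0],0]]'
python3 - <<'E'
from h import *
T=cam("top");S=cam("side"); p=ctrl.sense()["position"];print(p)
s=S["color"][95:175,225:325,::-1]; t=T["color"][130:230,240:340,::-1]
r=lambda x:cv2.resize(x,(390,int(3.9*x.shape[0])),interpolation=cv2.INTER_CUBIC)
t,s=r(t),r(s); s=cv2.copyMakeBorder(s,0,78,0,0,0)
cv2.imwrite("pics/g5.png",cv2.convertScaleAbs(np.hstack([t,s]),alpha=1.4))
x,y=(137+.5)/3.9+240-.5,(214+.5)/3.9+130-.5; print("lid",ray(T,x,y,.028))
E
```

```text
time: 19.3
position: [0.5913, -0.0357, 0.1402]
tcp_rot: [0.571, 3.08, -0.001]
force: [0.4, -0.9, -0.0]
width: 0.999
gripper_force: 0.0
time: 20.3
position: [0.5997, 0.3013, 0.0696]
tcp_rot: [-0.57, -3.078, 0.01]
force: [-0.3, 0.4, 1.3]
width: 1.002
gripper_force: 0.0
[0.60401639 0.3020091  0.07538074]
lid [0.56607106 0.05704603]
```

View pics/g5.png

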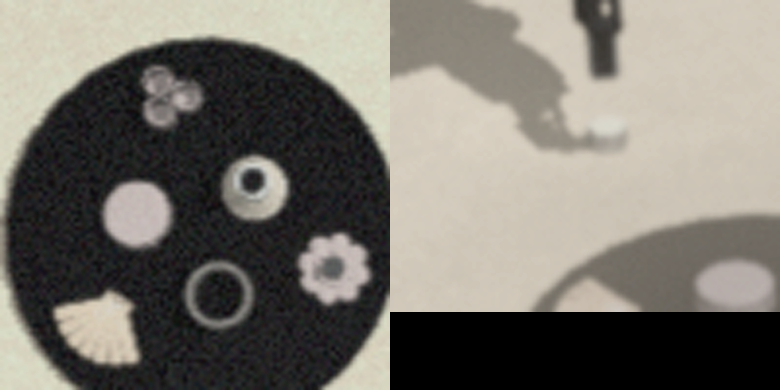

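The bottle top stands upright at crop (255,187), and the midpoint of tubes and rosette is (253,183). The gripper is above the cap, at side crop (606,130).

```bash
python3 -m jog '[[[0.001,0.001,-0.04],[0,0,0],0],[[0.001,0.001,-0.07],[0,0,0],0],[[0.001,0.001,-0.072],[0,0,0],0],[[0.001,0.001,-0.072],[0,0,0],0.8],[[0.001,0.001,-0.072],[0,0,0],0.8],[[0.001,0.001,-0.072],[0,0,0],0.8],[[0.001,0.001,-0.072],[0,0,0],0.8],[[0.001,0.001,-0.072],[0,0,0],0.8]]' 25
```

```text
time: 21.4
position: [0.6061, 0.3043, 0.0053]
tcp_rot: [0.572, 3.087, 0.001]
force: [-1.6, -0.8, 6.4]
width: 0.343
gripper_force: 24.5
```

```bash
python3 -m jog '[[[0,0,0.05],[0,0,0],0.8],[[0,0,0.1],[0,0,0],0.8],[[-0.038,-0.246,0.1],[0,0,0],0.8],[[-0.038,-0.246,0.1],[0,0,0],0.8],[[-0.038,-0.246,0.1],[0,0,0],0.8],[[-0.038,-0.246,0.1],[0,0,0],0.8],[[-0.038,-0.246,0.06],[0,0,0],0.8],[[-0.038,-0.246,0.05],[0,0,0],0.8]]'; python3 -m jog '[[[0,0,0],[0,0,0],0.8],[[0,0,0],[0,0,0],0.8],[[0,0,0],[0,0,0],0.8]]'
```

```text
time: 22.4
position: [0.5654, 0.0574, 0.052]
tcp_rot: [-0.575, -3.084, 0.0]
force: [-0.1, -0.1, -0.6]
width: 0.338
gripper_force: 25.0
time: 22.78
position: [0.568, 0.0588, 0.0547]
tcp_rot: [0.57, 3.087, 0.0]
force: [0.0, -0.5, -0.2]
width: 0.334
gripper_force: 25.0
```

```bash
python3 -m jog '[[[0,0,-0.012],[0,0,0],0.8],[[0,0,-0.018],[0,0,0],0.8],[[0,0,-0.019],[0,0,0],0.8],[[0,0,-0.019],[0,0,0],0.8]]'; python3 -m jog '[[[0,0,-0.002],[0,0,0],0.8],[[0,0,-0.002],[0,0,0],0.8]]'
```

```text
time: 23.28
position: [0.5671, 0.058, 0.0345]
tcp_rot: [-0.573, -3.088, 0.0]
force: [-0.2, -0.2, -0.6]
width: 0.337
gripper_force: 25.0
time: 23.52
position: [0.5676, 0.0579, 0.0333]
tcp_rot: [0.573, 3.088, 0.0]
force: [-1.3, -0.5, 4.4]
width: 0.331
gripper_force: 25.3
```

Contact. I'm releasing, rising and moving clear.

```bash
python3 -m jog '[[[0,0,0],[0,0,0],0.4],[[0,0,0],[0,0,0],0.4],[[0,0,0.05],[0,0,0],0.3],[[0,0,0.11],[0,0,0],0],[[0,0,0.15],[0,0,0],0]]'; python3 -m jog '[[[-0.1,0.3,0],[0,0,0],0],[[-0.1,0.3,0],[0,0,0],0],[[-0.1,0.3,0],[0,0,0],0],[[-0.1,0.3,0],[0,0,0],0],[[-0.1,0.3,0],[0,0,0],0],[[-0.1,0.3,0],[0,0,0],0],[[-0.1,0.3,0],[0,0,0],0],[[-0.1,0.3,0],[0,0,0],0]]'
python3 - <<'E'
from h import *
T=cam("top");S=cam("side"); p=ctrl.sense()["position"];print(p)
s=S["color"][135:235,250:390,::-1]; t=T["color"][130:230,240:340,::-1]
r=lambda x:cv2.resize(x,(390,int(390/x.shape[1]*x.shape[0])),interpolation=cv2.INTER_CUBIC)
t,s=r(t),r(s); s=cv2.copyMakeBorder(s,0,390-s.shape[0],0,0,0)
cv2.imwrite("pics/g6.png",cv2.convertScaleAbs(np.hstack([t,s]),alpha=1.4))
E
```

```text
time: 24.15
position: [0.568, 0.058, 0.1854]
tcp_rot: [0.572, 3.086, 0.0]
force: [1.5, 0.1, 0.1]
width: 1.0
gripper_force: 0.0
time: 25.15
position: [0.4678, 0.3567, 0.1825]
tcp_rot: [-0.575, -3.088, 0.001]
force: [-0.3, -0.3, -0.4]
width: 1.001
gripper_force: 0.0
[0.46797649 0.3566332  0.18264546]
```

View pics/g6.png

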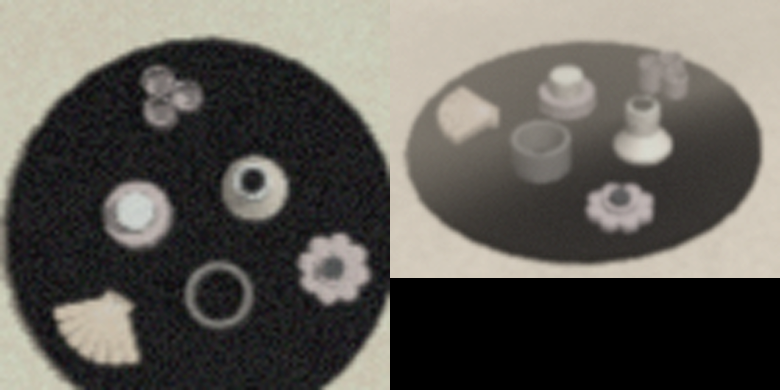

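The cap is at crop (136,211) on the lid at (137,214). All the parts stand upright at their midpoints, so I'm handing in.

```bash
python3 -c "
from bench import ctrl
print(ctrl.finish_job())"
```

```text
the job is handed in; nothing more can be done
None
```

I placed the pipe ring, jar lid and bottle top upright, each within about 4 mm of its midpoint in the last picture, set the screw cap centred on the lid, left the paint jar and coral alone, and handed the job in at about 25 s.

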